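Line up the capacitor cans on the amplifier chassis by height

ROBOT

A 6-joint arm with a two-finger parallel gripper is mounted at the origin on the work surface. World frame = base frame: x ahead of the robot, y to its left, z up, the work surface at z = 0. Lengths are in m, angles in rad, forces in N, time in s.
With the tool pointing down it reaches from about 0.35 to 0.775 m from the base axis. Payload 7.3 kg.
Tool frame: the origin (TCP) lies at the very end of the fingers, on their centre line; the grasp point (between the pads) lies 19 mm behind it; z points along the fingers, y is the direction in which the jaws open and shut (so a half turn about z gives the same grasp; the last joint's range is limited). The gripper opens to 92 mm and grips with 3 to 60 N. Pads are 19 mm wide; open, the fingers measure 130 mm over their backs; the gripper's body (75 mm by 190 mm) begins 47 mm behind the grasp point.
Start: joints at [1.184, 0.342, 1.524, -0, 1.275, -0.146], TCP at [0.125, 0.51, 0.227] pointing down, gripper open.
Joint ranges: [-2.53, 2.53], [-0.77, 2.02], [0.04, 2.7], [-1, 4.14], [0.28, 2.66], [-3.11, 3.11]. Speed limits (rad/s): [2.57, 2.57, 3.14, 3.14, 3.14, 3.14].

INTERFACE

Orientations are given as [roll, pitch, yaw] about the fixed x, y, z axes, in that order (R = Rz(yaw) Ry(pitch) Rx(roll)).
In Python, from cell import monitor, eyes, order gives the robot as it stands. The module is installed in compiled form; this text tells all that it offers.
- The arm moves only by the tool carry_out, never from a script. Its argument "targets" is a list of rows, each a list of 2 entries, a list of its own where there are three numbers: the shift along the tool's x, y, z in m, then the turn about the tool's z in rad. In form: [[[dx, dy, dz], twist], ...]. A call has 1 to 10 rows; each row shifts and turns the pose as measured when the row begins, along the tool's axes as they then stand; what a row does not reach is not made up. A row lasts 1/8 s, in which the tool goes at most 62.5 mm and 10.7 degrees, less where a joint would pass 70% of its speed; a pose out of reach is approached as far as the arm can. A call is refused whole if a number of a shift passes 0.0625 or a number of a turn 0.188, either way. A call with a gripper value outside its range is refused whole. "fingers" is the closure, from 0 (fully open) to 1 (shut), set as the call begins (left out, the last holds). The fingers move at their own pace and stop on an object; "grip_force" is the grip in N (left out, the last holds). Time passes only in rows, so rows that do not move let the fingers close. It gives the time, the measured TCP pose, the force and the opening at its end, in the units of the state.
- monitor.observe(): the state, without advancing time (a new reading comes with each control period).
- eyes.read_camera(name): name is "scene" or "top" or "wrist"; returns the picture (384x512x3 uint8, red, green, blue); there is no depth.
- eyes.camera_info(name): a dict with "K" (3x3 intrinsics, pixels), "rvec" (rotation vector, rad) and "tvec" (3), from world to camera coordinates, as OpenCV has them. Camera axes: x right, y down, z forward; pixel columns grow to the right and rows downward; lengths in m; the calibration is good to about 2 mm. A picture is of the moment at which its call begins: read the wrist's pose just before it. camera_info takes no time and is no camera call; for the wrist camera it gives the pose at the moment of the call.
- order.hand_in(): hands the job in, once; it reports no verdict.
The state is a dict: "time": time; "qpos": joint angles; "qvel": joint speeds; "joint_efforts": joint torques, N m; "tool_pos": TCP position; "tool_rot": TCP orientation; "contact_force": force on the tool from outside, world axes, zero at the start; "torque": the same for the moment, N m; "opening": finger opening in m.
Only numpy, scipy, OpenCV 4.12 (cv2) and the standard library are available. Lean on these libraries where they do the work, as an engineer would, in place of code of your own. Each camera call takes 0.05 s, during which the arm holds its last target.

TASK

Stand the four loose capacitor cans upright on the four round brown discs of the amplifier chassis, one in the middle of each disc, in order of height: the tallest on the disc next to the black transformer, then shorter and shorter, with the shortest at the far end of the row. Keep the cans upright all the time, and do not knock over or move the glass valve standing on the bench.

Things in the scene. Friction and masses are not known exactly. Their poses are not given: they have to be found in the camera images.
- can_large: the tallest of four loose capacitor cans, each a plain upright cylinder with a dark sleeve and a bare metal lid: 40 mm in diameter, 90 mm tall, up to 200 g; starts upright on the bench (surface at z = 0). Origin: centre of its underside; z up along its axis
- can_medium: the second tallest of four loose capacitor cans, each a plain upright cylinder with a dark sleeve and a bare metal lid: 35 mm in diameter, 75 mm tall, under 150 g; starts upright on the bench (surface at z = 0). Origin: centre of its underside; z up along its axis
- can_small: the second shortest of four loose capacitor cans, each a plain upright cylinder with a dark sleeve and a bare metal lid: 30 mm in diameter, 60 mm tall, under 150 g; starts upright on the bench (surface at z = 0). Origin: centre of its underside; z up along its axis
- can_tiny: the shortest of four loose capacitor cans, each a plain upright cylinder with a dark sleeve and a bare metal lid: 25 mm in diameter, 45 mm tall, under 150 g; starts upright on the bench (surface at z = 0). Origin: centre of its underside; z up along its axis
- seat_a: one of four identical fixed round mounting discs of brown fibre, 48 mm in diameter, 4 mm thick, lying flat with a brass rivet head in the middle. They stand in a nearly straight row, about 72 mm apart, on the flat metal top (50 mm above the bench, 140 mm wide, 520 mm long, the row along its middle) of a fixed amplifier chassis. Which letter stands where in the row varies. Origin: centre of its upper face, 54 mm above the bench, the surface a can stands on; z up
- seat_b: one of four identical fixed round mounting discs of brown fibre, 48 mm in diameter, 4 mm thick, lying flat with a brass rivet head in the middle. They stand in a nearly straight row, about 72 mm apart, on the flat metal top (50 mm above the bench, 140 mm wide, 520 mm long, the row along its middle) of a fixed amplifier chassis. Which letter stands where in the row varies. Origin: centre of its upper face, 54 mm above the bench, the surface a can stands on; z up
- seat_c: one of four identical fixed round mounting discs of brown fibre, 48 mm in diameter, 4 mm thick, lying flat with a brass rivet head in the middle. They stand in a nearly straight row, about 72 mm apart, on the flat metal top (50 mm above the bench, 140 mm wide, 520 mm long, the row along its middle) of a fixed amplifier chassis. Which letter stands where in the row varies. Origin: centre of its upper face, 54 mm above the bench, the surface a can stands on; z up
- seat_d: one of four identical fixed round mounting discs of brown fibre, 48 mm in diameter, 4 mm thick, lying flat with a brass rivet head in the middle. They stand in a nearly straight row, about 72 mm apart, on the flat metal top (50 mm above the bench, 140 mm wide, 520 mm long, the row along its middle) of a fixed amplifier chassis. Which letter stands where in the row varies. Origin: centre of its upper face, 54 mm above the bench, the surface a can stands on; z up
- transformer: the mains transformer, a fixed black block with a steel foot flange, 82 x 76 mm on plan (76 mm along the row) and 66 mm tall, on the chassis top in line with the row of discs, at one end or the other; about 100 mm from its middle to the middle of the nearest disc. The other end of the row has a white terminal block, 70 x 50 mm, 18 mm tall. Origin: centre of its underside, 50 mm above the bench
- valve: a glass valve (vacuum tube) with a dark base, standing loose on the bench on the robot's left (+y), away from the cans: 46 mm wide, 112 mm tall. A bystander. Origin: centre of its underside; z along its axis

How it is judged:
By the outcome, as a careful person would: the job done as asked, in the order asked, and still so for the second after the job is handed in, with the robot touching nothing.
It also fails if it takes over 102 s, if anything falls off the work surface, if the arm or the gripper's body presses on something with over 40 N, if the wrist force passes 120 N, or if a joint passes its speed limit or range.

## Working session

There is one attempt and no reset: what is moved stays moved. The work goes in short steps, Python scripts to look and compute and a tool call to move; the robot and the scene stay as the last step left them, time stands still between calls to the robot, and variables do not carry over. Pictures are saved under pics/ and viewed, and the job is handed in when it is done.

Besides the shell and the picture viewer there is one more tool, called after "Call:" by a JSON object that holds its "fn" and its "kwargs", one argument or row to a line. carry_out: Moves the arm, as the interface text tells. Its arguments: {"type":"object","properties":{"targets":{"type":"array","items":{"type":"array"}},"fingers":{"type":"number"},"grip_force":{"type":"number"}},"required":["targets"]}

```bash
mkdir -p pics
python3 - <<'E'
from cell import monitor, eyes
import cv2
print(monitor.observe())
for n in ["scene","top"]:
    im=eyes.read_camera(n); cv2.imwrite(f"pics/{n}0.png",im[:,:,::-1])
    print(n,eyes.camera_info(n))
E
```

```text
{'time': 0.0, 'qpos': array([ 1.18401080e+00,  3.42709306e-01,  1.52507913e+00, -4.34859840e-06,
        1.27538058e+00, -1.45995146e-01]), 'qvel': array([ 0.00040637, -0.0008961 , -0.0005043 , -0.0008445 , -0.00055344,
       -0.00071993]), 'joint_efforts': array([-1.16946935e-04, -4.31244493e+01, -2.44226986e+01,  7.17665255e-02,
        5.58816246e-02, -1.12836406e-04]), 'tool_pos': array([0.12500969, 0.50945558, 0.22603025]), 'tool_rot': array([-3.14003245e+00, -2.25210713e-04,  2.90080337e+00]), 'contact_force': array([-0.90434494,  0.19470827,  0.23547703]), 'torque': array([ 0.01637023, -0.00745088,  0.04837999]), 'opening': 0.09171961969949602}
scene {'K': array([[377.05212118,   0.        , 256.15424365],
       [  0.        , 377.05212118, 193.5642854 ],
       [  0.        ,   0.        ,   1.        ]]), 'rvec': array([ 0.83633776,  2.48567282, -1.16252372]), 'tvec': array([ 0.37547848, -0.21798143,  1.30020822])}
top {'K': array([[422.3415237 ,   0.        , 254.83821362],
       [  0.        , 422.3415237 , 193.79172109],
       [  0.        ,   0.        ,   1.        ]]), 'rvec': array([ 2.20615967, -2.18706696,  0.07000639]), 'tvec': array([0.08035934, 0.54146781, 1.08751302])}
```

View pics/scene0.png

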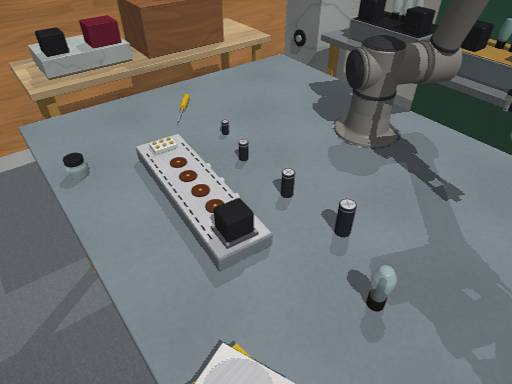

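View pics/top0.png

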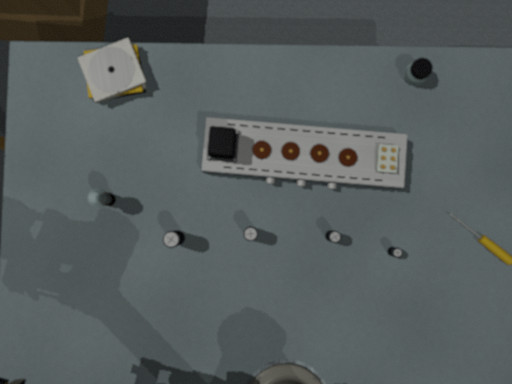

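The scene view shows four cans in a row between the chassis and the robot. In the top view the transformer (222,143) is at the +y end, the discs run at columns 262–348, the can lids are at (172,239), (250,233), (334,237), (397,252), and the valve is at (100,198). Next I'll measure these precisely.

```bash
cat > h.py <<'E'
import numpy as np, cv2
from cell import monitor, eyes
def ray(name,uv,z,ci=None):
    ci=ci or eyes.camera_info(name); K=ci["K"];R,_=cv2.Rodrigues(ci["rvec"]);t=np.array(ci["tvec"]).ravel()
    c=-R.T@t; d=R.T@np.linalg.inv(K)@np.array([uv[0],uv[1],1.]); return c+d*(z-c[2])/d[2]
def proj(name,P,ci=None):
    ci=ci or eyes.camera_info(name)
    return cv2.projectPoints(np.array(P,float).reshape(-1,1,3),ci["rvec"],np.array(ci["tvec"]),ci["K"],None)[0].reshape(-1,2)
E
python3 - <<'E'
from h import *
im=cv2.imread("pics/top0.png")
def pre(n,u,v,w,h,s): cv2.imwrite(n,cv2.resize(im[v:v+h,u:u+w],None,fx=s,fy=s,interpolation=cv2.INTER_CUBIC))
pre("pics/topA.png",150,110,264,160,3)
# discs: brown mask
hsv=cv2.cvtColor(im,cv2.COLOR_BGR2HSV)
b=im.astype(int)
m=((b[:,:,2]>b[:,:,0]+25)&(b[:,:,2]>b[:,:,1]+15)).astype(np.uint8)
m[:, :245]=0; m[:,365:]=0; m[:130]=0;m[175:]=0
m=cv2.morphologyEx(m,cv2.MORPH_CLOSE,np.ones((5,5)))
n,l,s,c=cv2.connectedComponentsWithStats(m)
for i in range(1,n):
    if s[i,4]>50: print("disc",c[i],s[i],ray("top",c[i],.054))
g=cv2.cvtColor(im,cv2.COLOR_BGR2GRAY)
for (u,v),z in zip([(172,239),(250,233),(334,237),(397,252)],[.09,.075,.06,.045]):
    w=12; p=g[v-w:v+w+1,u-w:u+w+1]; mm=(p>np.median(p)+35).astype(np.uint8)
    mm=cv2.morphologyEx(mm,cv2.MORPH_CLOSE,np.ones((3,3)))
    n,l,s,c=cv2.connectedComponentsWithStats(mm)
    i=1+np.argmax(s[1:,4]); cc=c[i]+[u-w,v-w]
    print("can",cc,s[i],ray("top",cc,z))
print("valve",ray("top",(107,200),.0),ray("top",(93,198),.1), "tr",ray("top",(222,143),.116))
E
```

```text
disc [261.25877193 149.36403509] [253 141  18  17 228] [0.65138679 0.07004504 0.054     ]
disc [290.16216216 150.57207207] [282 143  17  17 222] [ 0.64901692 -0.00321564  0.054     ]
disc [319.02631579 152.88157895] [311 145  17  17 228] [ 0.64383273 -0.07643228  0.054     ]
disc [347.63274336 156.89823009] [340 149  17  17 226] [ 0.6342841  -0.14901164  0.054     ]
can [170.53846154 238.99038462] [  5   6  12  13 104] [0.42544839 0.2881643  0.09      ]
can [250.17910448 233.56716418] [ 8  8 10 10 67] [0.43949298 0.09611277 0.075     ]
can [334.64444444 236.33333333] [ 9  8  8  8 45] [ 0.4337765  -0.11443994  0.06      ]Traceback (most recent call last):
  File "<stdin>", line 19, in <module>
    return _wrapfunc(a, 'argmax', axis=axis, out=out, **kwds)
    return bound(*args, **kwds)
ValueError: attempt to get argmax of an empty sequence
```

View pics/topA.png

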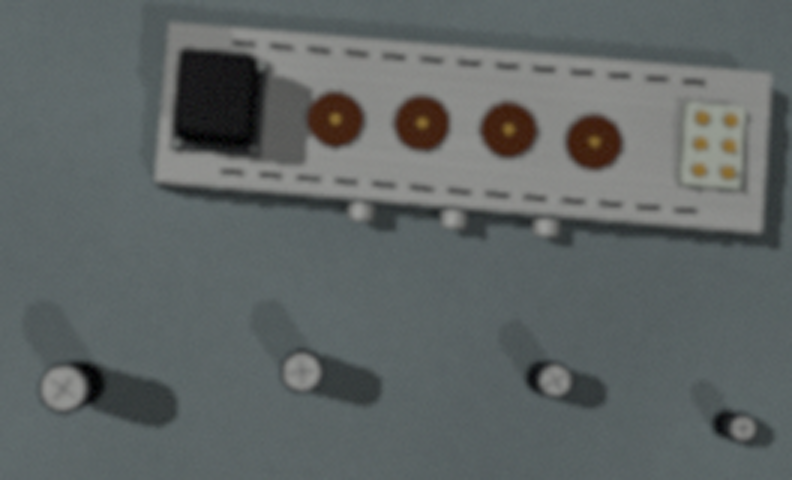

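Call:
{"fn": "carry_out", "kwargs": {
  "targets": [
    [[0, 0, 0], 0.17],
    [[0, 0, 0], 0.17],
    [[0, 0, 0], 0.17],
    [[0, 0, 0], 0.17],
    [[0, 0, 0], 0.17],
    [[0, 0, 0], 0.17],
    [[0, 0, 0], 0.17],
    [[0, 0, 0], 0.14]
  ],
  "fingers": 0,
  "grip_force": 15
}}

```text
time: 1.1
tool_pos: [0.1242, 0.5075, 0.2226]
tool_rot: [-3.138, 0.009, 1.527]
contact_force: [-0.3, 0.5, 0.5]
opening: 0.0922
```

Run:
```python
from h import *
for u,z in [((171.3,239.3),.09),((250.3,233.7),.075),((334.7,236.7),.06),((397.3,252.7),.045),((107,200),0.01)]: print(ray("top",u,z))
```

```text
[0.4247193  0.28631447 0.09      ]
[0.4391706  0.09581312 0.075     ]
[ 0.43286732 -0.11457668  0.06      ]
[ 0.39325218 -0.27578177  0.045     ]
[0.52133726 0.47109512 0.01      ]
```

Call:
{"fn": "carry_out", "kwargs": {
  "targets": [
    [[-0.036, 0.05, 0], -0.044],
    [[-0.036, 0.05, 0], 0],
    [[-0.036, 0.05, 0], 0],
    [[-0.036, 0.05, 0], 0],
    [[-0.036, 0.05, 0], 0],
    [[-0.036, 0.05, 0], 0],
    [[0, 0, 0], 0]
  ]
}}

```text
time: 1.98
tool_pos: [0.4283, 0.2844, 0.2208]
tool_rot: [-3.136, 0.011, 1.574]
contact_force: [-0.8, 0.3, -0.0]
opening: 0.0919
```

```bash
cat > w.py <<'E'
from h import *
import sys
def wrist(n):
    s=monitor.observe(); ci=eyes.camera_info("wrist"); im=eyes.read_camera("wrist")
    R,_=cv2.Rodrigues(ci["rvec"]); 
    print("t",s["time"],"tcp",s["tool_pos"],"rot",s["tool_rot"],"cam",-R.T@np.array(ci["tvec"]).ravel(),"look",R[2])
    im=im[:,:,::-1].copy(); cv2.imwrite(f"pics/{n}.png",im); np.savez(f"pics/{n}.npz",**ci)
    return im,ci
E
python3 -c "
from w import *
wrist('w1')"
```

```text
t 1.975 tcp [0.42825169 0.28441105 0.22075299] rot [-3.13552868  0.01075404  1.57352774] cam [0.42800019 0.36867316 0.37741181] look [-0.00423272 -0.31437848 -0.94928829]
```

View pics/w1.png

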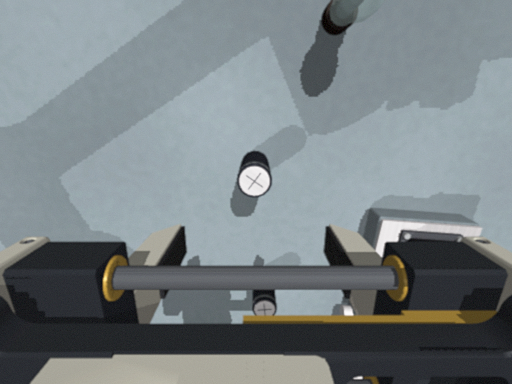

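Large can's lid at (255,180) in the wrist view, with the medium can visible beyond at (264,308).

Run:
```python
from h import *
ci=dict(np.load("pics/w1.npz"))
print(ray("w",(255,180.5),.09,ci),ray("w",(264.3,308),.075,ci))
print(proj("w",[(.4247,.2863,.09)],ci))
print(proj("scene",[(.4247,.2863,.09),(.439,.0958,.075),(.4329,-.1146,.06),(.3933,-.2758,.045),(.6514,.070,.054),(.649,-.0032,.054)]))
```

```text
[0.42692456 0.28750575 0.09      ] [0.44049249 0.09767569 0.075     ]
[[253.02072794 181.52336542]]
[[347.48148962 203.69017424]
 [288.18938865 171.88113989]
 [243.33631219 141.78887574]
 [224.81383533 121.15808728]
 [214.8718777  205.11736691]
 [200.2797888  189.60500084]]
```

Call:
{"fn": "carry_out", "kwargs": {
  "targets": [
    [[0.0025, -0.002, 0.045], 0],
    [[0, 0, 0.045], 0],
    [[0, 0, 0.045], 0],
    [[0, 0, 0.035], 0],
    [[0, 0, 0.005], 0],
    [[0, 0, 0], 0]
  ]
}}

```text
time: 2.78
tool_pos: [0.4172, 0.2926, 0.0428]
tool_rot: [-3.134, 0.008, 1.583]
contact_force: [-0.0, 0.7, -0.2]
opening: 0.0919
```

```bash
python3 -c "
from w import *
wrist('w2')"
```

```text
t 2.775 tcp [0.41718016 0.29259395 0.04283043] rot [-3.13431758  0.0079444   1.58330766] cam [0.41628292 0.37640745 0.19973228] look [-0.00231186 -0.31178293 -0.95015055]
```

View pics/w2.png

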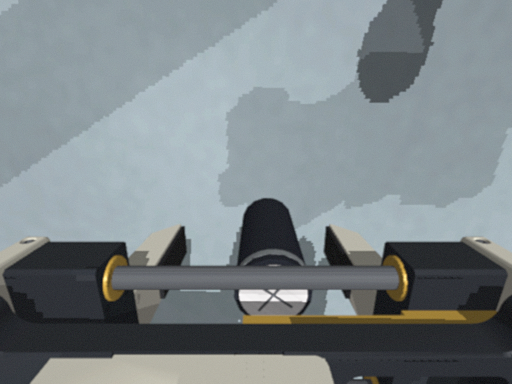

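The large can's lid (272,290) sits between the fingers but right of their centre, because the tool drifted while descending.

Run:
```python
from h import *
ci=dict(np.load("pics/w2.npz"))
print(ray("w",(273,291),.09,ci))
```

```text
[0.42569386 0.28909364 0.09      ]
```

Call:
{"fn": "carry_out", "kwargs": {
  "targets": [
    [[-0.003, 0.005, 0], 0],
    [[-0.0025, 0.004, 0.002], 0],
    [[0, 0, 0], 0]
  ]
}}

```text
time: 3.2
tool_pos: [0.4288, 0.2879, 0.0442]
tool_rot: [-3.14, 0.005, 1.583]
contact_force: [0.1, 0.3, -0.4]
opening: 0.092
```

Call:
{"fn": "carry_out", "kwargs": {
  "targets": [
    [[0, -0.0025, 0.003], 0],
    [[0, 0, 0], 0]
  ]
}}

```text
time: 3.45
tool_pos: [0.4263, 0.2877, 0.0412]
tool_rot: [-3.141, 0.005, 1.583]
contact_force: [-0.2, 0.2, 0.1]
opening: 0.0918
```

Call:
{"fn": "carry_out", "kwargs": {
  "targets": [
    [[0, 0, 0], 0],
    [[0, 0, 0], 0],
    [[0, 0, 0], 0],
    [[0, 0, 0], 0],
    [[0, 0, 0], 0],
    [[0, 0, 0], 0]
  ],
  "fingers": 1,
  "grip_force": 15
}}

```text
time: 4.2
tool_pos: [0.4262, 0.2878, 0.0412]
tool_rot: [-3.141, 0.005, 1.583]
contact_force: [0.5, -0.2, -1.1]
opening: 0.0397
```

Call:
{"fn": "carry_out", "kwargs": {
  "targets": [
    [[0, 0, -0.02], 0],
    [[0, 0, -0.035], 0],
    [[0, 0, -0.035], 0],
    [[0, 0, -0.035], 0],
    [[0, 0, -0.02], 0],
    [[0, 0, 0], 0]
  ]
}}

```text
time: 4.95
tool_pos: [0.4249, 0.2878, 0.1884]
tool_rot: [-3.135, 0.007, 1.583]
contact_force: [0.5, -0.5, -1.7]
opening: 0.0399
```

Call:
{"fn": "carry_out", "kwargs": {
  "targets": [
    [[-0.02, 0.01, 0], 0],
    [[-0.04, 0.02, 0], 0],
    [[-0.04, 0.03, 0], 0],
    [[-0.04, 0.03, 0], 0],
    [[-0.04, 0.03, 0], 0],
    [[-0.02, 0.02, 0], 0],
    [[0, 0.01, 0], 0],
    [[0, 0, 0], 0]
  ]
}}

```text
time: 5.95
tool_pos: [0.5763, 0.0838, 0.1759]
tool_rot: [-3.117, 0.008, 1.585]
contact_force: [-0.2, -0.8, -1.3]
opening: 0.04
```

```bash
python3 -c "
from w import *
wrist('w3')
print(monitor.observe()['opening'])"
```

```text
t 5.95 tcp [0.57632463 0.08384753 0.1759447 ] rot [-3.11724326  0.00836298  1.58498272] cam [0.57799135 0.16776755 0.33278457] look [-0.01805348 -0.312387   -0.94978336]
0.040200294302283765
```

View pics/w3.png

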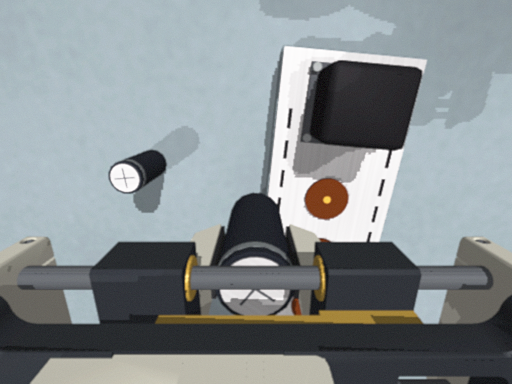

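Rivet of the first disc is at (326,199), and the held can's lid shows at about (255,285).

Run:
```python
from h import *
ci=dict(np.load("pics/w3.npz"))
im=cv2.imread("pics/w3.png").astype(int)
m=((im[:,:,2]>im[:,:,0]+40)).astype(np.uint8); m[:170]=0; m[230:]=0; m[:,:300]=0; m[:,355:]=0
n,l,s,c=cv2.connectedComponentsWithStats(m); i=1+np.argmax(s[1:,4]); print(c[i],s[i],ray("w",c[i],.054,ci))
print(ray("w",(326.5,199.5),.056,ci), ray("w",(255,285),.0901+.135,ci))
```

```text
[326.2962963  198.46666667] [ 305  179   43   40 1350] [0.65197359 0.07066678 0.054     ]
[0.65178344 0.07016463 0.056     ] [0.57671821 0.08528288 0.2251    ]
```

Call:
{"fn": "carry_out", "kwargs": {
  "targets": [
    [[-0.005, 0.025, 0], 0],
    [[-0.005, 0.03, 0], 0],
    [[-0.003, 0.018, 0], 0],
    [[0, 0, 0], 0],
    [[0, 0, 0], 0]
  ]
}}

```text
time: 6.62
tool_pos: [0.6457, 0.0786, 0.1732]
tool_rot: [-3.111, 0.007, 1.594]
contact_force: [0.0, 0.5, -1.0]
opening: 0.0398
```

Call:
{"fn": "carry_out", "kwargs": {
  "targets": [
    [[-0.004, 0.003, 0.01], 0],
    [[-0.004, 0.003, 0.02], 0],
    [[0, 0, 0.02], 0],
    [[0, 0, 0], 0]
  ]
}}

```text
time: 7.12
tool_pos: [0.648, 0.0708, 0.121]
tool_rot: [-3.11, 0.007, 1.595]
contact_force: [-0.5, -0.1, -1.7]
opening: 0.0394
```

Call:
{"fn": "carry_out", "kwargs": {
  "targets": [
    [[0, 0.003, 0.01], 0],
    [[0, 0.002, 0.006], 0],
    [[0, 0.0005, 0.004], 0],
    [[0, 0, 0], 0]
  ]
}}

```text
time: 7.62
tool_pos: [0.6539, 0.0707, 0.1013]
tool_rot: [-3.113, 0.008, 1.595]
contact_force: [-0.7, 1.1, -1.2]
opening: 0.0395
```

Call:
{"fn": "carry_out", "kwargs": {
  "targets": [
    [[0, -0.0015, 0.003], 0],
    [[0, 0, 0.002], 0],
    [[0, 0, 0], 0]
  ]
}}

```text
time: 8.0
tool_pos: [0.6524, 0.0707, 0.0966]
tool_rot: [-3.114, 0.008, 1.595]
contact_force: [-0.8, 0.7, -2.8]
opening: 0.0396
```

```bash
python3 -c "
from w import *
im=eyes.read_camera('scene')[:,:,::-1]; cv2.imwrite('pics/s1.png',cv2.resize(im[120:280,130:290],None,fx=3.6,fy=3.6,interpolation=cv2.INTER_CUBIC)); print(monitor.observe()['contact_force'],monitor.observe()['tool_pos'])"
```

```text
[-0.00894044  1.15763931 -2.21541115] [0.65248496 0.07070021 0.09672813]
```

View pics/s1.png

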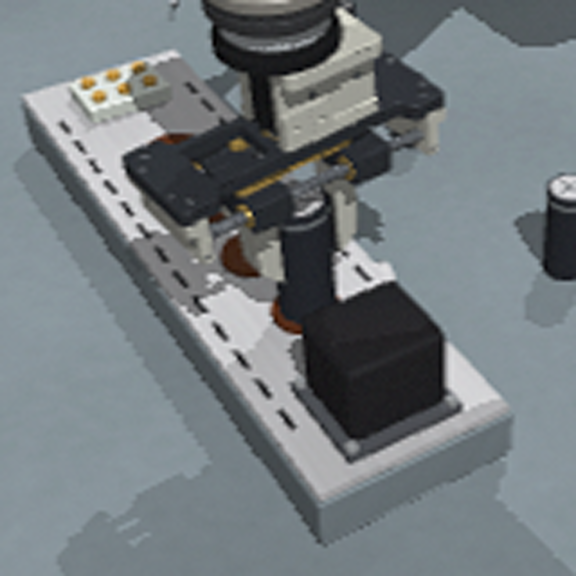

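The can hangs just above the first disc, beside the transformer. I'll lower it to contact.

Call:
{"fn": "carry_out", "kwargs": {
  "targets": [
    [[0, 0, 0.001], 0],
    [[0, 0, 0.001], 0]
  ]
}}

```text
time: 8.3
tool_pos: [0.6526, 0.0707, 0.0955]
tool_rot: [-3.115, 0.008, 1.595]
contact_force: [-1.7, -0.7, 5.6]
opening: 0.04
```

Call:
{"fn": "carry_out", "kwargs": {
  "targets": [
    [[0, 0, 0], 0],
    [[0, 0, 0], 0],
    [[0, 0, 0], 0],
    [[0, 0, 0], 0]
  ],
  "fingers": 0.35
}}

```text
time: 8.8
tool_pos: [0.6531, 0.0707, 0.0959]
tool_rot: [-3.116, 0.008, 1.595]
contact_force: [-0.1, 0.2, 0.5]
opening: 0.0597
```

Call:
{"fn": "carry_out", "kwargs": {
  "targets": [
    [[0, 0, -0.02], 0],
    [[0, 0, -0.035], 0],
    [[0, 0, -0.035], 0],
    [[0, 0, -0.03], 0]
  ]
}}

```text
time: 9.3
tool_pos: [0.6548, 0.0717, 0.2155]
tool_rot: [-3.109, 0.008, 1.595]
contact_force: [0.3, 0.3, 0.5]
opening: 0.0595
```

```bash
python3 -c "
from w import *
wrist('w4')
im=eyes.read_camera('top')[:,:,::-1]; cv2.imwrite('pics/top4.png',im)"
```

```text
t 9.3 tcp [0.65475787 0.07165438 0.2155141 ] rot [-3.10868123  0.00751576  1.59545784] cam [0.65689546 0.15548516 0.37240409] look [-0.02293488 -0.31195575 -0.94981977]
```

View pics/w4.png

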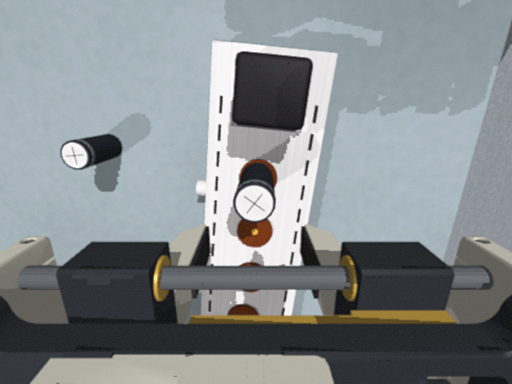

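Large can stands on the first disc, with its lid at (255,203), the second rivet at (254,231) and the medium can's lid at (76,155).

Run:
```python
from h import *
ci=dict(np.load("pics/w4.npz"))
print(ray("w",(254.5,203),.144,ci),ray("w",(254,231.5),.055,ci),ray("w",(76,155),.075,ci))
```

```text
[0.65137552 0.07015457 0.144     ] [ 0.64953872 -0.00332742  0.055     ] [0.44244656 0.09584684 0.075     ]
```

Call:
{"fn": "carry_out", "kwargs": {
  "targets": [
    [[0.004, -0.035, 0], 0.024],
    [[0.004, -0.045, 0], 0],
    [[0.004, -0.045, 0], 0],
    [[0.004, -0.045, 0], 0],
    [[0.004, -0.035, 0], 0],
    [[0, -0.01, 0], 0],
    [[0, 0, 0], 0]
  ],
  "fingers": 0
}}

```text
time: 10.28
tool_pos: [0.4329, 0.0909, 0.2171]
tool_rot: [-3.109, 0.009, 1.57]
contact_force: [0.1, -0.8, 0.1]
opening: 0.0916
```

```bash
python3 -c "
from w import *
wrist('w5')"
```

```text
t 10.275 tcp [0.43286174 0.09094584 0.21706373] rot [-3.10909471  0.00852143  1.57010503] cam [0.43706415 0.17482921 0.37384064] look [-0.03050466 -0.31222846 -0.94951717]
```

View pics/w5.png

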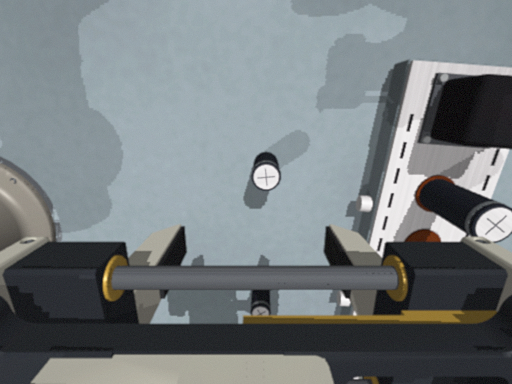

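Medium can's lid is at (266,178).

Run:
```python
from h import *
ci=dict(np.load("pics/w5.npz"))
print(ray("w",(266,178),.075,ci),ray("w",(260,312),.06,ci))
```

```text
[0.44053939 0.09424563 0.075     ] [ 0.43446836 -0.11235648  0.06      ]
```

Call:
{"fn": "carry_out", "kwargs": {
  "targets": [
    [[0.003, 0.007, 0.02], 0],
    [[0.0015, 0.004, 0.04], 0],
    [[0, 0.002, 0.04], 0],
    [[0, 0, 0.035], 0],
    [[0, 0, 0], 0]
  ]
}}

```text
time: 10.95
tool_pos: [0.4501, 0.0934, 0.0766]
tool_rot: [-3.114, 0.008, 1.568]
contact_force: [-0.7, -0.2, -0.6]
opening: 0.0915
```

Call:
{"fn": "carry_out", "kwargs": {
  "targets": [
    [[0.001, -0.004, 0.02], 0],
    [[0.001, -0.003, 0.02], 0],
    [[0, 0, 0.004], 0],
    [[0, 0, 0], 0]
  ]
}}

```text
time: 11.45
tool_pos: [0.4487, 0.0948, 0.0356]
tool_rot: [-3.123, 0.008, 1.567]
contact_force: [-0.4, 0.3, -0.2]
opening: 0.0918
```

```bash
python3 -c "
from w import *
wrist('w6')"
```

```text
t 11.45 tcp [0.4487387  0.09482678 0.03558845] rot [-3.12298638  0.00807814  1.56671636] cam [0.45104634 0.17861589 0.19247276] look [-0.01829213 -0.31176165 -0.94998425]
```

View pics/w6.png

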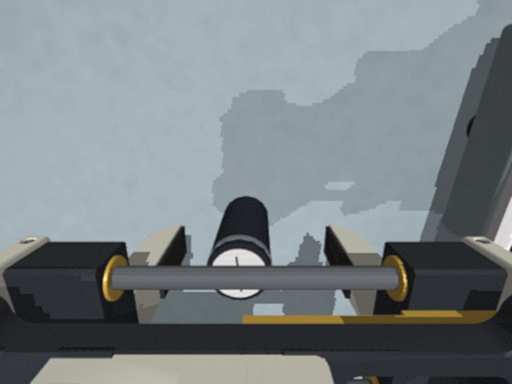

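The medium lid (240,276) is left of the jaw centre, so I shift -8 mm in tool y.

Call:
{"fn": "carry_out", "kwargs": {
  "targets": [
    [[0.001, -0.004, 0.002], 0],
    [[0, -0.004, 0.002], 0],
    [[0, 0, 0], 0]
  ]
}}

```text
time: 11.88
tool_pos: [0.4414, 0.0959, 0.0333]
tool_rot: [-3.126, 0.008, 1.567]
contact_force: [0.2, 0.3, 0.2]
opening: 0.0918
```

Run:
```python
from h import *
ci=dict(np.load("pics/w6.npz"))
print(ray("w",(239.5,276),.075,ci))
```

```text
[0.44064573 0.09422307 0.075     ]
```

Call:
{"fn": "carry_out", "kwargs": {
  "targets": [
    [[-0.0015, -0.0005, 0.001], 0],
    [[0, 0, 0], 0],
    [[0, 0, 0], 0],
    [[0, 0, 0], 0],
    [[0, 0, 0], 0],
    [[0, 0, 0], 0],
    [[0, 0, 0], 0]
  ],
  "fingers": 1
}}

```text
time: 12.75
tool_pos: [0.4412, 0.0943, 0.0324]
tool_rot: [-3.127, 0.008, 1.567]
contact_force: [-0.3, 0.6, 1.0]
opening: 0.0347
```

Call:
{"fn": "carry_out", "kwargs": {
  "targets": [
    [[0, 0, -0.02], 0],
    [[0, 0, -0.035], 0],
    [[0, 0, -0.035], 0],
    [[0, 0, -0.035], 0],
    [[0, 0, -0.02], 0],
    [[0, 0, 0], 0]
  ]
}}

```text
time: 13.5
tool_pos: [0.442, 0.0954, 0.1805]
tool_rot: [-3.123, 0.008, 1.567]
contact_force: [-0.6, -0.8, -1.3]
opening: 0.0344
```

Call:
{"fn": "carry_out", "kwargs": {
  "targets": [
    [[-0.02, 0.01, -0.002], 0],
    [[-0.03, 0.025, -0.002], 0],
    [[-0.03, 0.035, -0.002], 0],
    [[-0.02, 0.04, -0.002], 0],
    [[0, 0.04, -0.002], 0],
    [[0, 0.03, -0.001], 0],
    [[0, 0.015, 0], 0],
    [[0, 0, 0], 0]
  ]
}}

```text
time: 14.5
tool_pos: [0.6369, -0.0084, 0.1733]
tool_rot: [-3.103, 0.006, 1.567]
contact_force: [-1.1, 0.3, -1.4]
opening: 0.0347
```

Call:
{"fn": "carry_out", "kwargs": {
  "targets": [
    [[0.003, 0.008, 0.01], 0],
    [[0.002, 0.006, 0.02], 0],
    [[0, 0.002, 0.02], 0],
    [[0, 0, 0], 0]
  ]
}}

```text
time: 15.0
tool_pos: [0.6486, -0.0025, 0.1161]
tool_rot: [-3.097, 0.005, 1.567]
contact_force: [-0.1, -0.4, -0.2]
opening: 0.0348
```

Call:
{"fn": "carry_out", "kwargs": {
  "targets": [
    [[-0.001, 0.002, 0.01], 0],
    [[0, 0.001, 0.01], 0],
    [[0, 0, 0.004], 0],
    [[0, 0, 0], 0]
  ]
}}

```text
time: 15.5
tool_pos: [0.6509, -0.0037, 0.0912]
tool_rot: [-3.098, 0.005, 1.567]
contact_force: [-0.1, 0.9, -1.6]
opening: 0.0347
```

Call:
{"fn": "carry_out", "kwargs": {
  "targets": [
    [[0, 0, 0.002], 0],
    [[0, 0, 0.0015], 0],
    [[0, 0, 0], 0]
  ]
}}

```text
time: 15.88
tool_pos: [0.6512, -0.0038, 0.0884]
tool_rot: [-3.1, 0.005, 1.567]
contact_force: [-0.6, 0.2, -2.3]
opening: 0.035
```

Call:
{"fn": "carry_out", "kwargs": {
  "targets": [
    [[0, 0, 0.0012], 0],
    [[0, 0, 0.001], 0]
  ]
}}

```text
time: 16.12
tool_pos: [0.6513, -0.0038, 0.0868]
tool_rot: [-3.101, 0.005, 1.567]
contact_force: [-2.2, 0.5, 4.9]
opening: 0.0346
```

Contact again, so I release and rise.

Call:
{"fn": "carry_out", "kwargs": {
  "targets": [
    [[0, 0, 0], 0],
    [[0, 0, 0], 0],
    [[0, 0, 0], 0],
    [[0, 0, 0], 0]
  ],
  "fingers": 0.4
}}

```text
time: 16.62
tool_pos: [0.6516, -0.0038, 0.0871]
tool_rot: [-3.102, 0.005, 1.567]
contact_force: [1.0, -0.3, 0.6]
opening: 0.0548
```

Call:
{"fn": "carry_out", "kwargs": {
  "targets": [
    [[0, 0, -0.02], 0],
    [[0, 0, -0.035], 0],
    [[0, 0, -0.035], 0],
    [[0, 0, -0.035], 0],
    [[0, 0, 0], 0]
  ]
}}

```text
time: 17.25
tool_pos: [0.6565, -0.0032, 0.2149]
tool_rot: [-3.1, 0.005, 1.567]
contact_force: [0.4, -0.7, 0.2]
opening: 0.0546
```

```bash
python3 -c "
from w import *
wrist('w7')"
```

```text
t 17.25 tcp [ 0.65648718 -0.00318539  0.21492221] rot [-3.10011221  0.0052708   1.56722757] cam [0.66235519 0.08019428 0.37190185] look [-0.03989816 -0.3089931  -0.95022703]
```

View pics/w7.png

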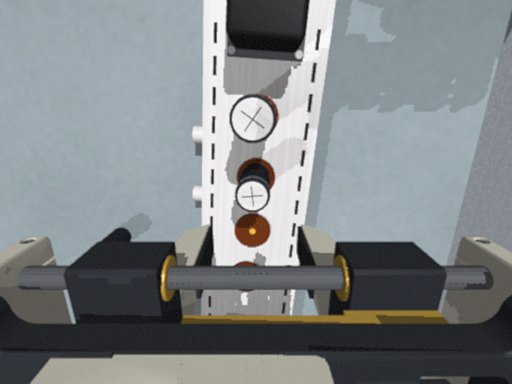

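Large lid at (253,119), medium lid at (252,195), third rivet at (252,231); both cans stand upright on their discs.

Run:
```python
from h import *
ci=dict(np.load("pics/w7.npz"))
print(ray("w",(253,119),.144,ci),ray("w",(252.3,195),.129,ci),ray("w",(252,231),.056,ci))
```

```text
[0.65153395 0.07003649 0.144     ] [ 0.64974552 -0.0015272   0.129     ] [ 0.64523888 -0.07606132  0.056     ]
```

Call:
{"fn": "carry_out", "kwargs": {
  "targets": [
    [[-0.01, -0.035, 0], 0.005],
    [[-0.022, -0.045, 0], 0],
    [[-0.022, -0.045, 0], 0],
    [[-0.022, -0.045, 0], 0],
    [[-0.022, -0.035, 0], 0],
    [[-0.01, -0.013, 0], 0],
    [[0, 0, 0], 0]
  ],
  "fingers": 0
}}

```text
time: 18.18
tool_pos: [0.4263, -0.1104, 0.2143]
tool_rot: [-3.081, 0.001, 1.563]
contact_force: [1.2, -0.5, 0.3]
opening: 0.0917
```

```bash
python3 -c "
from w import *
wrist('w8')"
```

```text
t 18.175 tcp [ 0.42628261 -0.11036977  0.21431982] rot [-3.08134522e+00  9.86940847e-04  1.56258880e+00] cam [ 0.43550054 -0.02773608  0.37153208] look [-0.05911943 -0.30460968 -0.95064075]
```

View pics/w8.png

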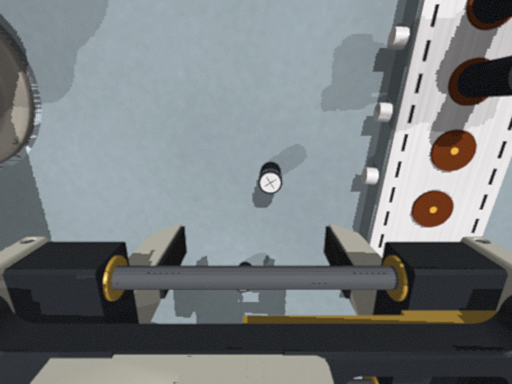

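Small can's lid at (270,182); third and fourth rivets at (455,150) and (432,209).

Run:
```python
from h import *
ci=dict(np.load("pics/w8.npz"))
print(ray("w",(269.7,182),.06,ci),ray("w",(455,150.5),.056,ci),ray("w",(432.5,209.5),.056,ci),monitor.observe()["tool_rot"])
```

```text
[ 0.43440049 -0.11417039  0.06      ] [ 0.64484802 -0.07626306  0.056     ] [ 0.63378949 -0.14850802  0.056     ] [-3.08138662e+00  8.60276159e-04  1.56323321e+00]
```

Call:
{"fn": "carry_out", "kwargs": {
  "targets": [
    [[0, 0.005, 0.02], 0],
    [[0, 0.005, 0.02], 0],
    [[0, 0.003, 0.02], 0],
    [[0, 0.002, 0.02], 0],
    [[0, 0, 0.02], 0],
    [[0, 0, 0.02], 0],
    [[0, 0, 0], 0]
  ]
}}

```text
time: 19.1
tool_pos: [0.4436, -0.1058, 0.0868]
tool_rot: [-3.083, -0.001, 1.57]
contact_force: [-0.4, -0.3, 0.1]
opening: 0.0922
```

Call:
{"fn": "carry_out", "kwargs": {
  "targets": [
    [[-0.004, -0.003, 0.008], 0],
    [[-0.003, -0.003, 0.008], 0],
    [[-0.001, 0, 0.008], 0],
    [[0, 0, 0.008], 0],
    [[0, 0, 0], 0],
    [[0, 0, 0], 0]
  ]
}}

```text
time: 19.85
tool_pos: [0.4374, -0.1145, 0.0543]
tool_rot: [-3.086, -0.0, 1.57]
contact_force: [-0.4, 0.3, 0.4]
opening: 0.0917
```

Tool tilt has built up to about 3°. It seems to grow with fast −y travel, so I'll test whether a fast +y run undoes it before grasping.

Call:
{"fn": "carry_out", "kwargs": {
  "targets": [
    [[0, 0, -0.03], 0],
    [[0, 0, -0.04], 0],
    [[0.05, 0, 0], 0],
    [[0.06, 0, 0], 0],
    [[0.06, 0, 0], 0],
    [[0.03, 0, 0], 0],
    [[0, 0, 0], 0]
  ]
}}

```text
time: 20.72
tool_pos: [0.444, 0.0905, 0.1291]
tool_rot: [-3.094, -0.0, 1.568]
contact_force: [-0.1, -0.5, -0.1]
opening: 0.0915
```

Call:
{"fn": "carry_out", "kwargs": {
  "targets": [
    [[-0.02, 0, 0], 0],
    [[-0.02, 0, 0], 0],
    [[-0.02, 0, 0], 0],
    [[-0.02, 0, 0], 0],
    [[-0.02, 0, 0], 0],
    [[-0.02, 0, 0], 0],
    [[-0.02, 0, 0], 0],
    [[-0.02, 0, 0], 0],
    [[-0.02, 0, 0], 0],
    [[-0.02, 0, 0], 0]
  ]
}}

```text
time: 21.98
tool_pos: [0.4419, -0.1253, 0.1312]
tool_rot: [-3.096, 0.004, 1.563]
contact_force: [0.6, -0.8, 0.0]
opening: 0.0918
```

Call:
{"fn": "carry_out", "kwargs": {
  "targets": [
    [[0.005, 0, 0.015], 0],
    [[0.005, 0, 0.02], 0],
    [[0.001, 0, 0.02], 0],
    [[0, 0, 0.02], 0],
    [[0, 0, 0.015], 0],
    [[0, 0, 0], 0],
    [[0, 0, 0], 0]
  ]
}}

```text
time: 22.85
tool_pos: [0.4367, -0.1244, 0.0406]
tool_rot: [-3.1, 0.008, 1.553]
contact_force: [0.2, 0.4, 0.8]
opening: 0.0919
```

```bash
python3 -c "
from w import *
wrist('w9')"
```

```text
t 22.85 tcp [ 0.43668449 -0.12444024  0.04062785] rot [-3.0996613   0.00771142  1.55319568] cam [ 0.44380412 -0.04078661  0.19743415] look [-0.04466787 -0.31073066 -0.94944786]
```

View pics/w9.png

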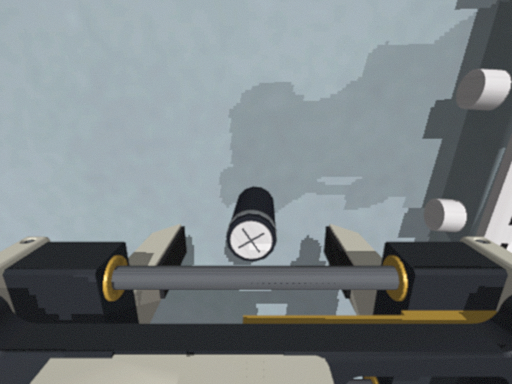

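Small lid at (252,240), well centred laterally; I need about 10 mm more in tool x and 17 mm down.

Call:
{"fn": "carry_out", "kwargs": {
  "targets": [
    [[0.005, -0.001, 0.002], -0.018],
    [[0.005, -0.001, 0.005], 0],
    [[0, 0, 0.005], 0],
    [[0, 0, 0.004], 0],
    [[0, 0, 0], 0]
  ]
}}

```text
time: 23.52
tool_pos: [0.4345, -0.1138, 0.0247]
tool_rot: [-3.102, 0.008, 1.573]
contact_force: [-0.3, -0.9, 0.7]
opening: 0.0916
```

Run:
```python
from h import *
ci=dict(np.load("pics/w9.npz"))
print(ray("w",(252,240),.06,ci))
```

```text
[ 0.43520934 -0.11484322  0.06      ]
```

Call:
{"fn": "carry_out", "kwargs": {
  "targets": [
    [[-0.001, 0, 0.002], 0],
    [[0, 0, 0], 0],
    [[0, 0, 0], 0],
    [[0, 0, 0], 0],
    [[0, 0, 0], 0],
    [[0, 0, 0], 0],
    [[0, 0, 0], 0]
  ],
  "fingers": 1
}}

```text
time: 24.4
tool_pos: [0.435, -0.1153, 0.0229]
tool_rot: [-3.103, 0.008, 1.573]
contact_force: [0.6, 0.2, 0.1]
opening: 0.0298
```

Call:
{"fn": "carry_out", "kwargs": {
  "targets": [
    [[0, 0, -0.015], 0],
    [[0, 0, -0.03], 0],
    [[0, 0, -0.03], 0],
    [[0, 0, -0.03], 0],
    [[0, 0, -0.03], 0],
    [[0, 0, -0.015], 0],
    [[0, 0, 0], 0]
  ]
}}

```text
time: 25.28
tool_pos: [0.4399, -0.1135, 0.1766]
tool_rot: [-3.1, 0.007, 1.573]
contact_force: [-0.1, -0.8, -1.1]
opening: 0.0297
```

Call:
{"fn": "carry_out", "kwargs": {
  "targets": [
    [[0.004, 0.02, -0.001], 0],
    [[0.005, 0.025, -0.001], 0],
    [[0.005, 0.025, -0.001], 0],
    [[0.005, 0.025, -0.001], 0],
    [[0.005, 0.025, -0.001], 0],
    [[0.005, 0.025, -0.001], 0],
    [[0.004, 0.025, -0.001], 0],
    [[0.002, 0.02, 0], 0],
    [[0, 0.01, 0], 0],
    [[0, 0, 0], 0]
  ]
}}

```text
time: 26.52
tool_pos: [0.6401, -0.0758, 0.1601]
tool_rot: [-3.08, 0.002, 1.572]
contact_force: [-0.2, 0.1, -0.2]
opening: 0.0298
```

Call:
{"fn": "carry_out", "kwargs": {
  "targets": [
    [[0, 0.004, 0.012], 0],
    [[0, 0.004, 0.018], 0],
    [[0, 0.002, 0.015], 0],
    [[0, 0, 0.008], 0],
    [[0, 0, 0], 0]
  ]
}}

```text
time: 27.15
tool_pos: [0.6446, -0.0762, 0.1013]
tool_rot: [-3.076, 0.001, 1.571]
contact_force: [0.3, -0.7, 1.0]
opening: 0.0297
```

Call:
{"fn": "carry_out", "kwargs": {
  "targets": [
    [[0, 0.001, 0.008], 0],
    [[0, 0.001, 0.007], 0],
    [[0, 0, 0.004], 0],
    [[0, 0, 0], 0]
  ]
}}

```text
time: 27.65
tool_pos: [0.646, -0.0763, 0.082]
tool_rot: [-3.078, 0.002, 1.571]
contact_force: [-0.5, 0.6, -0.9]
opening: 0.0298
```

Call:
{"fn": "carry_out", "kwargs": {
  "targets": [
    [[0, 0, 0.002], 0],
    [[0, 0, 0.0015], 0],
    [[0, 0, 0], 0]
  ]
}}

```text
time: 28.02
tool_pos: [0.6461, -0.0764, 0.0788]
tool_rot: [-3.079, 0.002, 1.571]
contact_force: [-0.3, -0.4, 0.2]
opening: 0.0298
```

Call:
{"fn": "carry_out", "kwargs": {
  "targets": [
    [[0, 0, 0.001], 0],
    [[0, 0, 0.001], 0]
  ]
}}

```text
time: 28.28
tool_pos: [0.6462, -0.0765, 0.0776]
tool_rot: [-3.08, 0.002, 1.571]
contact_force: [-4.1, 0.7, 7.7]
opening: 0.0293
```

Call:
{"fn": "carry_out", "kwargs": {
  "targets": [
    [[0, 0, 0], 0],
    [[0, 0, 0], 0],
    [[0, 0, 0], 0],
    [[0, 0, 0], 0]
  ],
  "fingers": 0.45
}}

```text
time: 28.78
tool_pos: [0.6463, -0.0765, 0.0775]
tool_rot: [-3.08, 0.002, 1.571]
contact_force: [-0.5, -0.5, -0.2]
opening: 0.0507
```

Call:
{"fn": "carry_out", "kwargs": {
  "targets": [
    [[0, 0, -0.015], 0],
    [[0, 0, -0.03], 0],
    [[0, 0, -0.03], 0],
    [[0, 0, -0.03], 0],
    [[0, 0, -0.02], 0],
    [[0, 0, 0], 0]
  ]
}}

```text
time: 29.52
tool_pos: [0.655, -0.0763, 0.2116]
tool_rot: [-3.085, 0.003, 1.571]
contact_force: [0.1, -0.6, 0.2]
opening: 0.0507
```

```bash
python3 -c "
from w import *
wrist('w10')"
```

```text
t 29.525 tcp [ 0.65497744 -0.07625216  0.21158908] rot [-3.08454381  0.00319286  1.57137061] cam [0.66296278 0.00679808 0.36864298] look [-0.05339807 -0.30722174 -0.95013865]
```

View pics/w10.png

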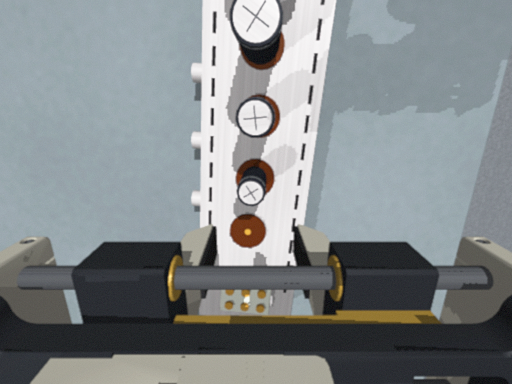

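Small lid at (251,192), medium (256,118), large (257,15), fourth rivet (248,231).

Run:
```python
from h import *
ci=dict(np.load("pics/w10.npz"))
print(ray("w",(251,192),.114,ci),ray("w",(256,117.5),.129,ci),ray("w",(248,231.5),.056,ci))
```

```text
[ 0.64482492 -0.07525807  0.114     ] [ 0.65051398 -0.0021819   0.129     ] [ 0.63656914 -0.1481338   0.056     ]
```

Call:
{"fn": "carry_out", "kwargs": {
  "targets": [
    [[-0.015, -0.02, 0], 0],
    [[-0.022, -0.03, 0], 0],
    [[-0.022, -0.03, 0], 0],
    [[-0.022, -0.03, 0], 0],
    [[-0.022, -0.03, 0], 0],
    [[-0.022, -0.03, 0], 0],
    [[-0.022, -0.03, 0], 0],
    [[-0.022, -0.025, 0], 0],
    [[-0.015, -0.015, 0], 0],
    [[0, 0, 0], 0]
  ],
  "fingers": 0.2
}}

```text
time: 30.82
tool_pos: [0.4021, -0.2624, 0.2156]
tool_rot: [-3.066, -0.006, 1.572]
contact_force: [0.0, -0.2, 0.5]
opening: 0.073
```

```bash
python3 -c "
from w import *
wrist('w11')"
```

```text
t 30.825 tcp [ 0.40212687 -0.2623989   0.215586  ] rot [-3.06582553 -0.00601851  1.57216457] cam [ 0.41298557 -0.18078547  0.37321513] look [-0.07097203 -0.29855794 -0.95174898]
```

View pics/w11.png

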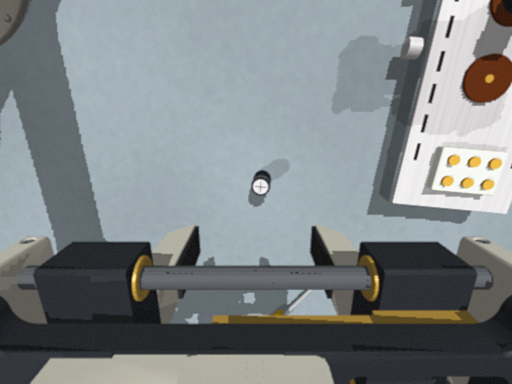

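Tiny can's lid at (261,187). Tilt is 4.3°, so I'll run the fast-out/slow-back cycle again to reduce it.

Call:
{"fn": "carry_out", "kwargs": {
  "targets": [
    [[0.06, 0, 0], 0],
    [[0.06, 0, 0], 0],
    [[0.06, 0, 0], 0],
    [[0.06, 0, 0], 0],
    [[0.06, 0, 0], 0],
    [[0.04, 0, 0], 0],
    [[0, 0, 0], 0]
  ]
}}

```text
time: 31.75
tool_pos: [0.4022, 0.093, 0.2151]
tool_rot: [-3.064, -0.01, 1.576]
contact_force: [0.5, -0.0, -0.2]
opening: 0.0735
```

Call:
{"fn": "carry_out", "kwargs": {
  "targets": [
    [[-0.02, 0, 0], 0],
    [[-0.02, 0, 0], 0],
    [[-0.02, 0, 0], 0],
    [[-0.02, 0, 0], 0],
    [[-0.02, 0, 0], 0],
    [[-0.02, 0, 0], 0],
    [[-0.02, 0, 0], 0],
    [[-0.02, 0, 0], 0],
    [[-0.02, 0, 0], 0],
    [[-0.02, 0, 0], 0]
  ]
}}

```text
time: 33.0
tool_pos: [0.4021, -0.115, 0.2098]
tool_rot: [-3.057, -0.01, 1.58]
contact_force: [-0.3, -0.4, -0.1]
opening: 0.0735
```

Call:
{"fn": "carry_out", "kwargs": {
  "targets": [
    [[0, 0, 0], 0],
    [[0, 0, 0], 0],
    [[0, 0, 0], 0],
    [[0, 0, 0], 0]
  ]
}}

```text
time: 33.5
tool_pos: [0.4014, -0.1149, 0.2092]
tool_rot: [-3.056, -0.011, 1.579]
contact_force: [0.1, -0.8, -0.1]
opening: 0.0737
```

Call:
{"fn": "carry_out", "kwargs": {
  "targets": [
    [[-0.003, 0.005, 0], 0],
    [[-0.003, 0.005, 0], 0],
    [[0, 0, 0], 0]
  ]
}}

```text
time: 33.88
tool_pos: [0.4125, -0.1207, 0.2083]
tool_rot: [-3.056, -0.011, 1.58]
contact_force: [0.1, 0.5, -0.2]
opening: 0.0734
```

Run:
```python
from h import *
s=monitor.observe(); q=s["qpos"]; print(q, q[1]+q[2]+q[4]-np.pi, s["qvel"], s["tool_rot"],s["tool_pos"])
```

```text
[-0.4426581   0.23606219  1.73243013 -0.02910411  1.25477361 -0.44186962] 0.08167327571756378 [ 1.93349360e-03 -3.63804637e-03  3.85021684e-03 -1.57412656e-05
  2.99675254e-03  1.82488259e-04] [-3.05615452 -0.01068715  1.57972716] [ 0.41249946 -0.12072491  0.20827043]
```

Quick test of vertical motion's effect (fast down, then slow up).

Call:
{"fn": "carry_out", "kwargs": {
  "targets": [
    [[0, 0, 0.05], 0],
    [[0, 0, 0.05], 0],
    [[0, 0, 0], 0]
  ]
}}

```text
time: 34.25
tool_pos: [0.4052, -0.1204, 0.1074]
tool_rot: [-3.059, -0.009, 1.58]
contact_force: [-0.2, 0.2, 0.1]
opening: 0.0736
```

Call:
{"fn": "carry_out", "kwargs": {
  "targets": [
    [[0, 0, -0.05], 0],
    [[0, 0, -0.05], 0],
    [[0, 0, 0], 0]
  ]
}}

```text
time: 34.62
tool_pos: [0.4153, -0.1219, 0.2149]
tool_rot: [-3.063, -0.008, 1.58]
contact_force: [0.9, 0.7, 0.5]
opening: 0.0735
```

Call:
{"fn": "carry_out", "kwargs": {
  "targets": [
    [[0, -0.05, 0], 0],
    [[0, -0.05, 0], 0],
    [[0, 0, 0], 0]
  ]
}}

```text
time: 35.0
tool_pos: [0.314, -0.123, 0.2256]
tool_rot: [-3.067, -0.005, 1.581]
contact_force: [1.1, 0.3, 0.4]
opening: 0.0736
```

Call:
{"fn": "carry_out", "kwargs": {
  "targets": [
    [[0, 0.01, 0], 0],
    [[0, 0.01, 0], 0],
    [[0, 0.01, 0], 0],
    [[0, 0.01, 0], 0],
    [[0, 0.01, 0], 0]
  ]
}}

```text
time: 35.62
tool_pos: [0.3701, -0.1228, 0.2221]
tool_rot: [-3.069, -0.005, 1.582]
contact_force: [0.1, 0.4, -0.2]
opening: 0.0739
```

Call:
{"fn": "carry_out", "kwargs": {
  "targets": [
    [[0, 0, 0.05], 0],
    [[0, 0, 0.05], 0],
    [[0, 0, 0], 0],
    [[0, 0, -0.05], 0],
    [[0, 0, -0.05], 0],
    [[0, 0, 0.05], 0],
    [[0, 0, 0.05], 0],
    [[0, 0, 0], 0],
    [[0, 0, -0.05], 0],
    [[0, 0, -0.05], 0]
  ]
}}

```text
time: 36.88
tool_pos: [0.379, -0.1249, 0.2366]
tool_rot: [-3.08, 0.001, 1.583]
contact_force: [0.9, -0.4, -0.1]
opening: 0.0734
```

Call:
{"fn": "carry_out", "kwargs": {
  "targets": [
    [[0, -0.05, 0], 0],
    [[0, 0, 0], 0],
    [[0, 0.01, 0], 0],
    [[0, 0.01, 0], 0],
    [[0, 0.01, 0], 0],
    [[0, 0.01, 0], 0],
    [[0, 0.01, 0], 0],
    [[0, 0, 0], 0]
  ]
}}

```text
time: 37.88
tool_pos: [0.3886, -0.127, 0.25]
tool_rot: [-3.098, 0.012, 1.585]
contact_force: [-0.3, -0.3, 0.2]
opening: 0.0734
```

Run:
```python
from h import *
ci=dict(np.load("pics/w11.npz"))
print(ray("w",(261,187),.045,ci))
```

```text
[ 0.3965341  -0.27633673  0.045     ]
```

Call:
{"fn": "carry_out", "kwargs": {
  "targets": [
    [[-0.018, 0.001, 0], 0],
    [[-0.018, 0.001, 0], 0],
    [[-0.018, 0.001, 0], 0],
    [[-0.018, 0.001, 0], 0],
    [[-0.018, 0.001, 0.01], 0],
    [[-0.018, 0.001, 0.01], 0],
    [[-0.018, 0.001, 0.01], 0],
    [[-0.016, 0, 0.01], 0],
    [[0, 0, 0], 0]
  ]
}}

```text
time: 39.0
tool_pos: [0.3948, -0.2809, 0.2075]
tool_rot: [-3.096, 0.011, 1.583]
contact_force: [0.6, -0.3, -0.2]
opening: 0.0733
```

Call:
{"fn": "carry_out", "kwargs": {
  "targets": [
    [[0.001, 0.002, 0.03], 0],
    [[0.001, 0.002, 0.03], 0],
    [[0.001, 0.001, 0.03], 0],
    [[0, 0, 0.03], 0],
    [[0, 0, 0], 0]
  ]
}}

```text
time: 39.62
tool_pos: [0.3958, -0.2781, 0.0859]
tool_rot: [-3.099, 0.012, 1.585]
contact_force: [0.2, 0.5, 0.6]
opening: 0.0733
```

```bash
python3 -c "
from w import *
wrist('w12')"
```

```text
t 39.625 tcp [ 0.39579041 -0.2781436   0.08589893] rot [-3.09851645  0.01199062  1.5845457 ] cam [ 0.40044347 -0.19361949  0.2423291 ] look [-0.03597274 -0.31606163 -0.94805644]
```

View pics/w12.png

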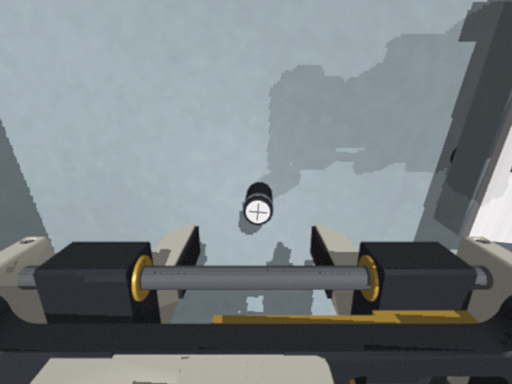

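Tiny lid at (258,211), well centred between the jaws.

Run:
```python
from h import *
ci=dict(np.load("pics/w12.npz"))
print(ray("w",(258,211),.045,ci))
```

```text
[ 0.39575391 -0.27512334  0.045     ]
```

Call:
{"fn": "carry_out", "kwargs": {
  "targets": [
    [[0, 0.001, 0.02], 0.014],
    [[0, 0.001, 0.02], 0],
    [[0, 0.001, 0.015], 0],
    [[0, 0, 0.01], 0],
    [[0, 0, 0], 0]
  ]
}}

```text
time: 40.3
tool_pos: [0.4016, -0.2828, 0.0268]
tool_rot: [-3.11, 0.023, 1.571]
contact_force: [0.5, -0.4, 0.3]
opening: 0.0736
```

Call:
{"fn": "carry_out", "kwargs": {
  "targets": [
    [[0.004, -0.003, 0.004], 0],
    [[0.003, -0.003, 0.004], 0],
    [[0, 0, 0.003], 0],
    [[0, 0, 0], 0]
  ]
}}

```text
time: 40.8
tool_pos: [0.3953, -0.276, 0.0164]
tool_rot: [-3.112, 0.024, 1.571]
contact_force: [1.2, -0.1, -1.0]
opening: 0.0734
```

Call:
{"fn": "carry_out", "kwargs": {
  "targets": [
    [[0.0007, 0, 0.003], 0],
    [[0, 0, 0], 0],
    [[0, 0, 0], 0],
    [[0, 0, 0], 0],
    [[0, 0, 0], 0],
    [[0, 0, 0], 0]
  ],
  "fingers": 1
}}

```text
time: 41.55
tool_pos: [0.3956, -0.2757, 0.0135]
tool_rot: [-3.112, 0.025, 1.571]
contact_force: [1.1, -1.0, 0.0]
opening: 0.0248
```

Call:
{"fn": "carry_out", "kwargs": {
  "targets": [
    [[0, 0, -0.015], 0],
    [[0, 0, -0.03], 0],
    [[0, 0, -0.03], 0],
    [[0, 0, -0.03], 0],
    [[0, 0, -0.03], 0],
    [[0, 0, -0.02], 0],
    [[0, 0, 0], 0]
  ]
}}

```text
time: 42.42
tool_pos: [0.4001, -0.2713, 0.1788]
tool_rot: [-3.115, 0.027, 1.571]
contact_force: [-0.4, 0.6, -0.4]
opening: 0.0245
```

Call:
{"fn": "carry_out", "kwargs": {
  "targets": [
    [[0.01, 0.015, -0.001], 0],
    [[0.013, 0.025, -0.001], 0],
    [[0.014, 0.025, -0.001], 0],
    [[0.014, 0.025, -0.001], 0],
    [[0.014, 0.025, -0.001], 0],
    [[0.014, 0.025, -0.001], 0],
    [[0.014, 0.025, -0.001], 0],
    [[0.014, 0.025, -0.001], 0],
    [[0.007, 0.02, 0], 0],
    [[0, 0, 0], 0]
  ]
}}

```text
time: 43.68
tool_pos: [0.6184, -0.1423, 0.1651]
tool_rot: [-3.099, 0.016, 1.573]
contact_force: [-0.4, -0.4, -0.8]
opening: 0.0251
```

```bash
python3 -c "
from w import *
wrist('w13')"
```

```text
t 43.675 tcp [ 0.61842289 -0.14232303  0.16508501] rot [-3.09864929  0.01648484  1.57305982] cam [ 0.62403292 -0.05716464  0.32111397] look [-0.03947766 -0.31986789 -0.94663934]
```

View pics/w13.png

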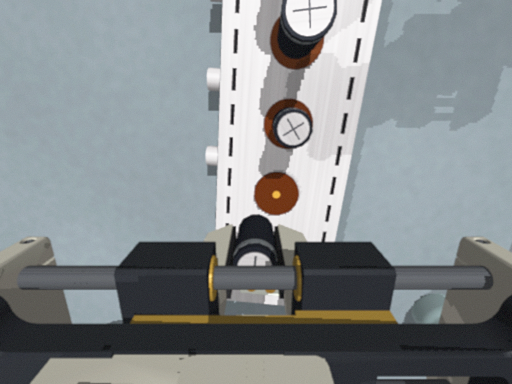

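Fourth rivet at (276,195); the small can still stands at (293,128).

Run:
```python
from h import *
ci=dict(np.load("pics/w13.npz"))
print(ray("w",(276.5,194.5),.056,ci),ray("w",(293,128.5),.114,ci))
```

```text
[ 0.6359021  -0.14879042  0.056     ] [ 0.64430232 -0.07561133  0.114     ]
```

Call:
{"fn": "carry_out", "kwargs": {
  "targets": [
    [[-0.002, 0.008, 0.008], 0],
    [[-0.003, 0.008, 0.015], 0],
    [[-0.002, 0.002, 0.02], 0],
    [[0, 0, 0.01], 0],
    [[0, 0, 0], 0]
  ]
}}

```text
time: 44.35
tool_pos: [0.6323, -0.1522, 0.1063]
tool_rot: [-3.094, 0.015, 1.57]
contact_force: [-0.5, 0.5, -0.2]
opening: 0.0248
```

Call:
{"fn": "carry_out", "kwargs": {
  "targets": [
    [[0.002, 0.003, 0.01], 0],
    [[0.0015, 0.002, 0.01], 0],
    [[0, 0, 0.01], 0],
    [[0, 0, 0.004], 0],
    [[0, 0, 0], 0]
  ]
}}

```text
time: 44.98
tool_pos: [0.6364, -0.1492, 0.0708]
tool_rot: [-3.096, 0.016, 1.57]
contact_force: [-0.2, 0.1, -0.1]
opening: 0.0243
```

Call:
{"fn": "carry_out", "kwargs": {
  "targets": [
    [[0, 0, 0.0015], 0],
    [[0, 0, 0.001], 0],
    [[0, 0, 0], 0]
  ]
}}

```text
time: 45.35
tool_pos: [0.6367, -0.1494, 0.0689]
tool_rot: [-3.097, 0.017, 1.57]
contact_force: [0.1, -0.4, -1.0]
opening: 0.0243
```

Call:
{"fn": "carry_out", "kwargs": {
  "targets": [
    [[0.0005, 0, 0.001], 0],
    [[0, 0, 0.001], 0]
  ]
}}

```text
time: 45.6
tool_pos: [0.6368, -0.1489, 0.0676]
tool_rot: [-3.098, 0.017, 1.57]
contact_force: [-1.8, 0.9, 5.2]
opening: 0.025
```

Call:
{"fn": "carry_out", "kwargs": {
  "targets": [
    [[0, 0, 0], 0],
    [[0, 0, 0], 0],
    [[0, 0, 0], 0],
    [[0, 0, 0], 0]
  ],
  "fingers": 0.5
}}

```text
time: 46.1
tool_pos: [0.6368, -0.149, 0.0675]
tool_rot: [-3.098, 0.017, 1.57]
contact_force: [0.2, 0.6, -0.1]
opening: 0.0451
```

Call:
{"fn": "carry_out", "kwargs": {
  "targets": [
    [[0, 0, -0.015], 0],
    [[0, 0, -0.03], 0],
    [[0, 0, -0.03], 0],
    [[0, 0, -0.03], 0],
    [[0, 0, -0.03], 0],
    [[0, 0, 0], 0]
  ]
}}

```text
time: 46.85
tool_pos: [0.6436, -0.1467, 0.2121]
tool_rot: [-3.103, 0.018, 1.57]
contact_force: [0.5, -0.0, -0.9]
opening: 0.046
```

```bash
python3 -c "
from w import *
wrist('w14')"
```

```text
t 46.85 tcp [ 0.64361035 -0.14674256  0.21214298] rot [-3.10261418  0.01823288  1.56978418] cam [ 0.64888269 -0.06135182  0.36806065] look [-0.03670744 -0.3213988  -0.9462322 ]
```

View pics/w14.png

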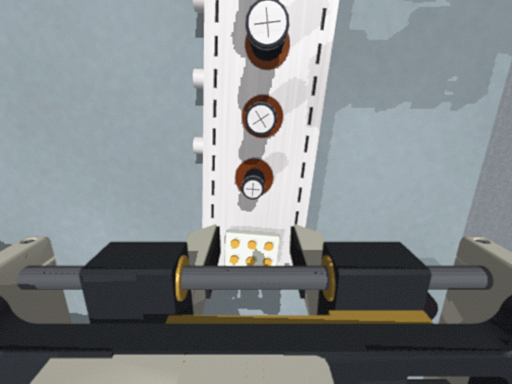

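Call:
{"fn": "carry_out", "kwargs": {
  "targets": [
    [[0, -0.03, -0.01], 0],
    [[0, -0.04, -0.01], 0],
    [[0, -0.04, 0], 0],
    [[0, -0.04, 0], 0],
    [[0, -0.04, 0], 0],
    [[0, -0.02, 0], 0],
    [[0, 0, 0], 0]
  ]
}}

```text
time: 47.78
tool_pos: [0.423, -0.1437, 0.2324]
tool_rot: [-3.086, 0.012, 1.57]
contact_force: [0.6, 0.5, -0.0]
opening: 0.0458
```

Run:
```python
from h import *
ci=dict(np.load("pics/w14.npz"))
im=eyes.read_camera('top')[:,:,::-1].copy(); 
cv2.imwrite('pics/top5.png',cv2.resize(im[90:290,60:410],None,fx=2.2,fy=2.2,interpolation=cv2.INTER_CUBIC))
im=eyes.read_camera('scene')[:,:,::-1].copy(); cv2.imwrite('pics/s5.png',im)
print(proj("top",[(.6517,.0705,.144),(.6495,-.0033,.129),(.6445,-.0763,.114),(.6352,-.1487,.099)])*2.2-np.array([60,90])*2.2)
```

```text
[[444.30551489 116.55450479]
 [512.83401954 121.73263729]
 [578.541414   129.30069637]
 [641.77162105 140.50720813]]
```

View pics/top5.png

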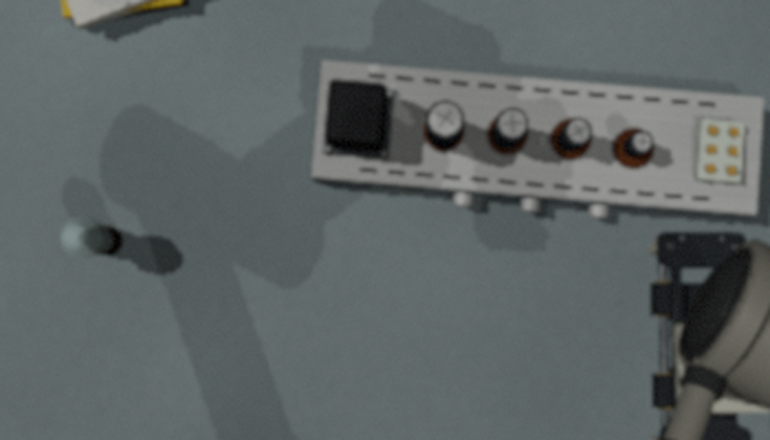

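View pics/s5.png

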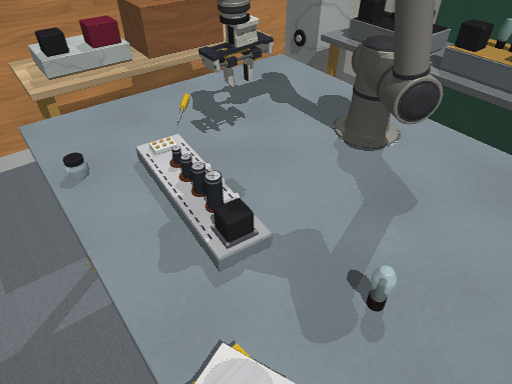

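The top view shows lids at about (446,119), (512,123), (577,131) and (641,143), against predictions of (444,117), (513,122), (579,129) and (642,141). Every can is within about 3 mm of its disc centre. The scene view shows the cans upright in order, the valve where it was, and the arm clear.

```bash
python3 -c "
from cell import order,monitor
print(monitor.observe()['time'],order.hand_in())"
```

```text
the job is handed in; nothing more can be done
47.875 None
```

I put the four cans on the four discs, tallest next to the transformer down to the shortest at the terminal-block end, and handed the job in at 47.9 s. The hand-in gives no verdict.

- **Placement:** the last top-camera picture puts each can's lid within about 3 mm of its disc centre. The wrist-camera checks of the first three, after release, came to about 2 mm or better.
- **Disagreement:** the top and wrist cameras differed by up to about 2 mm on some points.
- **Upright and in order:** in the last pictures all four cans are standing in the right order and the arm is clear of them. The valve looks standing where it was.
- **Tool tilt:** the tool slowly tilted during the moves, to about 3.7° at most while holding a can and nearly 5° with the gripper empty. The cans were therefore a few degrees off vertical while carried. They settled upright on release. I partly corrected the tilt before picking up the shortest can.
- **Forces:** the measured contact force was about 9 N or less whenever I read it, well under the limits.

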